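Shut the marked valve of a returned manifold box

TASK

On the returns bench is an irrigation manifold box whose loose grey cover hides two valves. Push the cover's black rib with the fingertips to slide the cover fully aside onto the closed half of the box, without lifting it, then push the red valve handle clockwise until it is fully shut, straight across its pipe, leaving the cover aside. Leave the grey handle and the returned goods on the bench as they are.

Things in the scene. Friction and masses are not known exactly. Their poses are not given: they have to be found in the camera images.
- box: green manifold box fixed to the bench, 290 (its x) by 400 mm (its y), origin under its centre at bench level, yaw within 0.25 rad of 0. Its -y half is an open well, its +y half a flat closed deck. The cover slides along y on the rim and deck, 75 mm up, between side and end strips 84 mm high. Two pipe stubs stick out 30 mm at the -y end
- well (a point): centre of the well's mouth at rim height (75 mm), box y = -95 mm. The well is 250 (box x) by 170 mm (box y) inside, its floor 6 mm above the bench
- cover_open (a point): fixed point on the closed deck (75 mm up, box y = +101 mm) where the cover's origin lies when it is fully aside against the end strip; the well is all uncovered when the cover's origin is within 21 mm of it
- cover: loose grey cover plate, 268 (box x) by 182 (box y) by 8 mm, 0.25 to 0.5 kg, origin under its centre, axes as the box's. Starts closed, origin at box y = -97 to -75 mm. It slides towards box +y with 1.5 to 6 N, straight when pushed near the middle of its rib
- cover_rib (a point): centre of the upstanding black rib on the cover's middle: 90 mm along box x, 12 mm thick along box y, 25 mm high, from 83 to 108 mm above the bench; this point is above the cover's origin
- red_handle (a point): the red (marked) handle, 45 mm out from its pivot, at mid height, the point to push. Red sleeve 16 mm wide, 20 mm high (44 to 64 mm above the bench), reaching from 12 to 62 mm from the pivot. It moves with the handle; the place beneath the cover (box x -60 or +60 mm) varies
- red_pivot (a point): on the vertical axis of the red handle, 54 mm above the bench, at box y = -110 mm and box x = -60 or +60 mm. The steel hub has radius 12 mm, top at 66 mm
- red_valve (a joint): angle of the red handle: 0 = open, pointing to box +y along its pipe; grows clockwise seen from above to 1.571 = shut, pointing to box +x across its pipe (a hard stop). Starts at 0 to 0.25. Takes about 0.1 N m and stays where it is left
- grey_handle (a point): the same point on the other handle, same shape, grey; not to be moved
- grey_valve (a joint): angle of the grey handle, as for the red one; starts at 0 to 0.25
- shower_head: loose white plastic hand shower, disc of 80 mm diameter and 24 mm high, handle to its -x, 213 mm long in all; origin under the disc; bystander
- elbow: loose copper pipe elbow, legs 56 mm along its x and y, 28 mm high; origin under the corner; bystander
- cabinet_knob: loose black nylon cabinet knob, 32 mm diameter, 30 mm high, standing; origin under its centre; bystander

How it is judged (in metres and radians):
On the way, in this order (a step that is already met when the one before it is completed fails the run):
1. the cover is slid fully aside, the well uncovered (y of cover_rib in the frame of box above 0.08 m), for 0.2 s.
2. the red handle is pushed fully shut (value of joint red_valve above 1.45 rad), for 0.2 s.
At the end, for the whole second after the job is handed in: the cover rests flat on the closed half with its rib past y = +80 mm in the box frame (well uncovered), the red handle is turned past 1.45 rad of 1.571, the grey handle is within 10 mm and each loose bystander within 15 mm of its start (y of cover_rib in the frame of box above 0.08 m and height (world z) of cover_rib below 0.0995 m and linear speed of cover below 0.01 m/s and value of joint red_valve above 1.45 rad and distance of grey_handle from where it was at the start of the episode below 0.01 m and distance of each of shower_head, elbow, cabinet_knob from where it was at the start of the episode below 0.015 m); the robot touches nothing.
It fails at once if the cover is lifted more than 8 mm or tipped (height (world z) of cover_rib above 0.1035 m or angle between cover_rib's own z axis and vertical above 0.1 rad).
It fails at once if the grey handle is moved by 10 mm or more (distance of grey_handle from where it was at the start of the episode above 0.01 m).
It fails at once if a returned item on the bench is moved by 15 mm or more (distance of any of shower_head, elbow, cabinet_knob from where it was at the start of the episode above 0.015 m).
It also fails if it takes over 45 s, if anything falls off the work surface, if the arm or the gripper's body presses on something with over 40 N, if the wrist force passes 120 N, or if a joint passes its speed limit or range.

ROBOT

A 6-joint arm with a two-finger parallel gripper is mounted at the origin on the work surface. World frame = base frame: x ahead of the robot, y to its left, z up, the work surface at z = 0. Lengths are in mm, angles in rad, forces in N, time in s.
With the tool pointing down it reaches from about 350 to 775 mm from the base axis. Payload 7.3 kg.
Tool frame: the origin (TCP) lies midway between the tips of the shut fingers; the grasp point (between the pads) lies 19 mm behind it; z points along the fingers, x is the direction in which the jaws open and shut, and the axes are right-handed (so a half turn about z gives the same grasp; the last joint's range is limited). The gripper opens to 92 mm and grips with 3 to 60 N. Pads are 19 mm wide; open, the fingers measure 130 mm over their backs; the gripper's body (75 mm by 190 mm) begins 47 mm behind the grasp point.
Start: joints at [0.962, 0.342, 1.524, -0, 1.275, -0.146], TCP at [234.378, 469.8, 226.741] pointing down, gripper open.
Joint ranges: [-2.53, 2.53], [-0.77, 2.02], [0.04, 2.7], [-1, 4.14], [0.28, 2.66], [-3.11, 3.11]. Speed limits (rad/s): [2.57, 2.57, 3.14, 3.14, 3.14, 3.14].

INTERFACE

Orientations are given as [roll, pitch, yaw] about the fixed x, y, z axes, in that order (R = Rz(yaw) Ry(pitch) Rx(roll)).
In Python, from plant import bot gives the robot as it stands.
- The arm moves only by the shell command python3 -m pendant 'ROWS' [OPENING]. ROWS is JSON, a list of rows, each an object with "linear": the shift along the world's x, y, z in mm, a list of three; "twist": the turn about the world's z in degrees. In form: [{"linear": [x, y, z], "twist": twist}, ...]. A call has 1 to 20 rows; each row is the pose to reach, as a shift and turn from the pose commanded when the call began; what a row does not reach only later rows make up. A row lasts 1/8 s, in which the tool goes at most 62.5 mm and 10.7 degrees, less where a joint would pass 70% of its speed; a pose out of reach is approached as far as the arm can. A call with a gripper value outside its range is refused whole. OPENING is the closure in counts, from 0 (fully open) to 255 (shut), set as the call begins (- or left out, the last holds). The fingers move at their own pace and stop on an object; the grip force is fixed at half the most. Time passes only in rows, so rows that repeat a pose let the fingers close. It gives the time, the measured TCP pose, the force and the opening at its end, in the units of the state.
- bot.get_obs(): the state, without advancing time (a new reading comes with each control period).
- bot.capture(name): name is "scene" or "top" or "wrist"; returns a dict with "frame" (420x560x3 uint8, blue, green, red), "z_map" (420x560 float32, mm along the optical axis (not along the pixel's ray), 0 where there is no reading), "fx", "fy", "cx", "cy" (pixels), "rvec" (rotation vector, rad) and "tvec" (3), from world to camera coordinates, as OpenCV has them. Camera axes: x right, y down, z forward; pixel columns grow to the right and rows downward; lengths in mm; the calibration is good to about 2 mm. A picture is of the moment at which its call begins.
- bot.close_job(): hands the job in, once; it reports no verdict.
The state is a dict: "time": time; "joint_positions": joint angles; "dq": joint speeds; "tau": joint torques, N m; "tool_pos": TCP position; "tcp_rot": TCP orientation; "contact_force": force on the tool from outside, world axes, zero at the start; "moment": the same for the moment, N m; "grip_width": finger opening in mm.
Only numpy, scipy, OpenCV 4.12 (cv2) and the standard library are available. Lean on these libraries where they do the work, as an engineer would, in place of code of your own. Each camera call takes 0.05 s, during which the arm holds its last target. There are 200 camera calls.

## Working session

There is one attempt and no reset: what is moved stays moved. The work goes in short steps, Python scripts to look and compute and a shell command to move; the robot and the scene stay as the last step left them, time stands still between calls to the robot, and variables do not carry over. Pictures are saved under pics/ and viewed, about 8 in all and at most 12, crops included, and the job is handed in when it is done.

```bash
mkdir -p pics
cat > h.py <<'E'
import numpy as np, cv2
from plant import bot
def cap(n,f):
    c=bot.capture(n); cv2.imwrite(f'pics/{f}.png',c['frame']); np.savez(f'{f}.npz',**c); return c
def load(f): return dict(np.load(f'{f}.npz'))
def px2w(c,u,v,z=None):
    R=cv2.Rodrigues(np.array(c['rvec'],float))[0]; t=np.array(c['tvec'],float).ravel()
    d=np.array([(u-c['cx'])/c['fx'],(v-c['cy'])/c['fy'],1.])
    o=-R.T@t
    if z is None: s=c['z_map'][int(round(v)),int(round(u))]
    else: s=(z-o[2])/(R.T@d)[2]
    return o+s*(R.T@d)
def cloud(c):
    R=cv2.Rodrigues(np.array(c['rvec'],float))[0]; t=np.array(c['tvec'],float).ravel()
    v,u=np.mgrid[:420,:560]; s=c['z_map']
    P=np.stack([(u-c['cx'])/c['fx']*s,(v-c['cy'])/c['fy']*s,s],-1)
    return (P-t)@R
E
python3 - <<'E'
from h import *
cap('top','top0'); cap('scene','scene0')
s=bot.get_obs(); print(s['time'],s['tool_pos'],s['tcp_rot'],s['grip_width'])
E
```

```text
0.1 [234.16333922 469.49333724 226.11196976] [-3.14139881e+00  1.34848749e-03  1.10799589e+00] 92.1548939780505
```

View pics/top0.png

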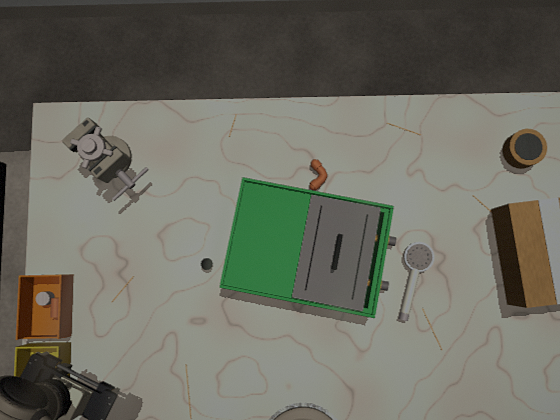

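The top view shows the green box with its deck on the left. The rib runs from about (341,234) to (333,271), the pipe stubs are at (391,242) and (384,286), and the loose items sit around the box.

Run:
```python
from h import *
c=load('top0')
for n,u,v,z in [('ribA',340,235,108),('ribB',333,271,108),('TL',243,179,84),('TR',392,206,84),('BR',375,316,84),('BL',221,288,84),('gripper',105,395,None),('tool?',130,180,None),('elbow',317,175,28),('knob',207,265,30),('shower',418,257,24)]:
    print(n,px2w(c,u,v,z).round(1), px2w(c,u,v).round(1))
P=cloud(c)
f=c['frame'].astype(int)
m=(P[...,2]>100)&(P[...,2]<115); m[:200]=0;m[300:]=0;m[:,:290]=0;m[:,380:]=0
q=P[m];print(len(q),q.mean(0),np.ptp(q,axis=0))
# box top green & strips
g=(P[...,2]>55)&(P[...,2]<125); g[:150]=0;g[340:]=0;g[:,:190]=0;g[:,410:]=0
r=cv2.minAreaRect(P[g][:,:2].astype(np.float32));print(r,g.sum())
rr=cv2.minAreaRect(q[:,:2].astype(np.float32));print(rr)
i=cv2.imread('pics/top0.png')[170:325,210:440];cv2.imwrite('pics/t0c.png',cv2.resize(i,None,fx=3.4,fy=3.4,interpolation=cv2.INTER_CUBIC))
```

```text
ribA [ 548.  -103.6  108. ] [ 547.8 -103.2  111.7]
ribB [458.7 -83.5 108. ] [458.6 -85.6  82.7]
TL [700.  141.6  84. ] [699.9 141.5  84.6]
TR [ 622. -242.   84.] [ 622.2 -242.2   83.1]
BR [ 344.8 -187.5   84. ] [ 336.4 -201.7   -1.2]
BL [420.8 199.   84. ] [417.7 211.9  -1.3]
gripper [226.5 388.7 336.8] [226.5 388.7 336.8]
tool? [703.2 436.7  82.6] [703.2 436.7  82.6]
elbow [718. -54.  28.] [ 7.234e+02 -5.550e+01  5.000e-01]
knob [479.9 244.4  30. ] [480.  245.   26.5]
shower [ 491.4 -318.    24. ] [ 491.4 -318.4   22.5]
175 [507.19803399 -93.80141101 108.55306499] [87.11448294 27.26966198 14.02583659]
((523.8474731445312, -19.878067016601562), (400.8835144042969, 290.72869873046875), 77.9598617553711) 17423
((507.4148864746094, -94.10517883300781), (12.376628875732422, 88.95197296142578), 78.10945892333984)
```

View pics/t0c.png

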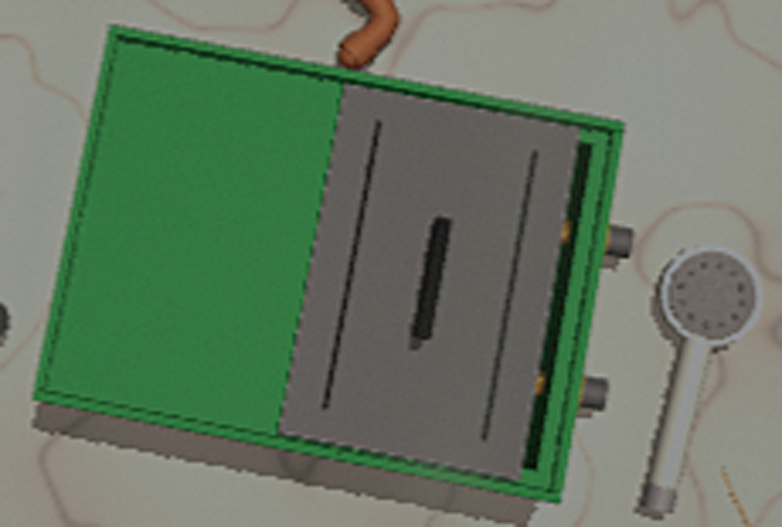

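View pics/scene0.png

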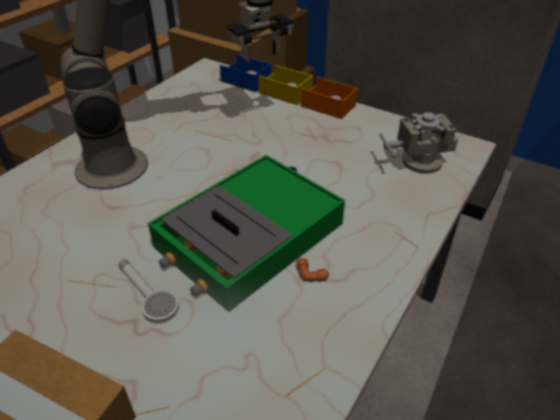

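Box yaw is about -12°, its centre is at (523.8,-19.9), and the rib is at box (-0.7,-76). I'll move behind the rib with the jaws shut and the jaw axis along box x.

```bash
python3 -m pendant '[{"linear":[22,-49,0],"twist":-6},{"linear":[44,-98,0],"twist":-13},{"linear":[67,-148,0],"twist":-20},{"linear":[89,-198,0],"twist":-27},{"linear":[111,-247,0],"twist":-34},{"linear":[133,-296,0],"twist":-41},{"linear":[156,-346,0],"twist":-48},{"linear":[178,-395,0],"twist":-55},{"linear":[200,-445,0],"twist":-62},{"linear":[222,-494,0],"twist":-69},{"linear":[245,-543,0],"twist":-75.5},{"linear":[267,-593,-20],"twist":-75.5},{"linear":[267,-593,-50],"twist":-75.5},{"linear":[267,-593,-80],"twist":-75.5},{"linear":[267,-593,-100],"twist":-75.5},{"linear":[267,-593,-100],"twist":-75.5}]' 255
python3 - <<'E'
from h import *
cap('wrist','w1');print(bot.get_obs()['tcp_rot'])
E
```

```text
time: 2.1
tool_pos: [500.2, -122.8, 125.2]
tcp_rot: [-3.141, 0.004, -0.21]
contact_force: [-0.2, -0.3, 0.7]
grip_width: -0.0
[-3.14132431e+00  1.51542246e-03 -2.09767088e-01]
```

View pics/w1.png

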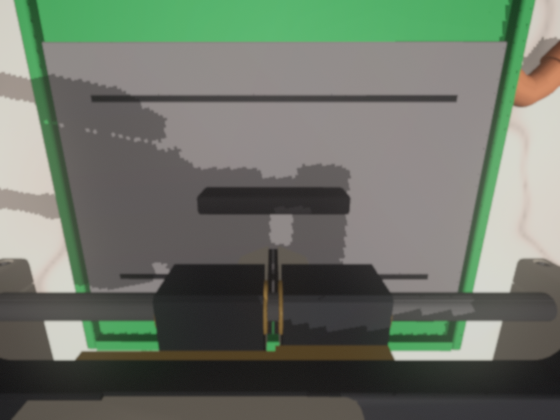

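The shut fingertips are behind the rib and centred on it, with the rib centre at (274,200). I'll descend and push.

```bash
python3 -m pendant '[{"linear":[0,0,-17],"twist":0},{"linear":[0,0,-34],"twist":0},{"linear":[0,0,-34],"twist":0},{"linear":[1.2,6,-34],"twist":0},{"linear":[2.5,12,-34],"twist":0},{"linear":[3.7,17.6,-34],"twist":0},{"linear":[5.4,25.4,-34],"twist":0},{"linear":[7.9,37.2,-34],"twist":0},{"linear":[10.4,48.9,-34],"twist":0},{"linear":[12.8,60.6,-34],"twist":0},{"linear":[15.3,72.4,-34],"twist":0},{"linear":[17.8,84.1,-34],"twist":0},{"linear":[20.3,95.8,-34],"twist":0},{"linear":[22.8,107.6,-34],"twist":0},{"linear":[25.3,119.3,-34],"twist":0},{"linear":[27.7,131,-34],"twist":0},{"linear":[30.2,142.8,-34],"twist":0},{"linear":[32.7,154.5,-34],"twist":0},{"linear":[34.2,161.4,-34],"twist":0},{"linear":[34.2,161.4,-34],"twist":0}]'
python3 - <<'E'
from h import *
c=cap('top','t2');cap('wrist','w2')
P=cloud(c);ey=np.array([.207,.978]);ex=np.array([.978,-.207]);b=np.array([523.8,-19.9])
E
```

```text
time: 4.65
tool_pos: [535.5, 39.1, 92.5]
tcp_rot: [-3.141, 0.0, -0.209]
contact_force: [0.0, 0.2, -0.1]
grip_width: 0.7
```

View pics/w2.png

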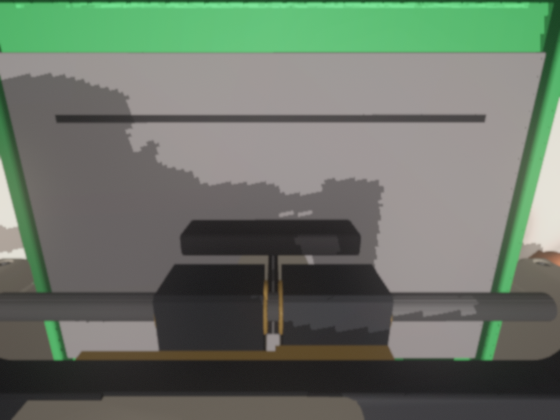

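View pics/t2.png

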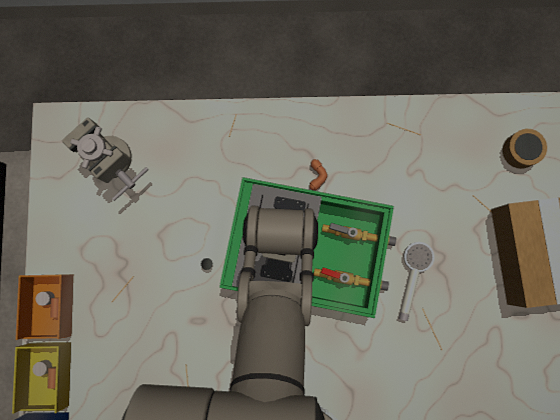

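The cover slid straight, leaving a gap of green deck (rows 8–50) before the end strip. The red handle is at about (328,273) on the box -x side. I'll measure the remaining gap.

Run:
```python
from h import *
c=load('w2');ey=np.array([.207,.978]);ex=np.array([.978,-.207]);b=np.array([523.8,-19.9])
bx=lambda p:(round((p[:2]-b)@ex,1),round((p[:2]-b)@ey,1),round(p[2],1))
for u in(100,280,450):print([bx(px2w(c,u,v,z)) for v,z in((52,83),(10,75),(222,108),(226,108))])
c=load('top0')
d=load('t2')
i=cv2.imread('pics/t2.png')[195:320,300:430];cv2.imwrite('pics/t2c.png',cv2.resize(i,None,fx=4.8,fy=4.8,interpolation=cv2.INTER_CUBIC))
```

```text
[(np.float64(-84.6), np.float64(168.1), np.float64(83.0)), (np.float64(-85.6), np.float64(188.1), np.float64(75.0)), (np.float64(-84.3), np.float64(89.8), np.float64(108.0)), (np.float64(-84.7), np.float64(87.8), np.float64(108.0))]
[(np.float64(2.4), np.float64(168.1), np.float64(83.0)), (np.float64(2.5), np.float64(188.0), np.float64(75.0)), (np.float64(2.3), np.float64(89.8), np.float64(108.0)), (np.float64(2.4), np.float64(87.7), np.float64(108.0))]
[(np.float64(84.6), np.float64(168.0), np.float64(83.0)), (np.float64(85.6), np.float64(188.0), np.float64(75.0)), (np.float64(84.1), np.float64(89.7), np.float64(108.0)), (np.float64(84.5), np.float64(87.7), np.float64(108.0))]
```

View pics/t2c.png

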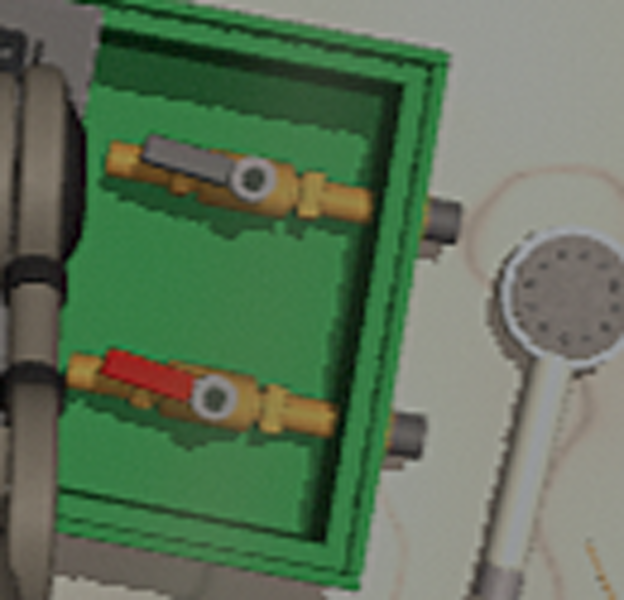

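```bash
python3 -m pendant '[{"linear":[1.2,5.5,0],"twist":0},{"linear":[2.4,11,0],"twist":0},{"linear":[3.5,16.5,0],"twist":0},{"linear":[4.6,21.5,0],"twist":0},{"linear":[4.6,21.5,0],"twist":0},{"linear":[4.6,21.5,0],"twist":0}]'
python3 - <<'E'
from h import *
c=cap('wrist','w3');ey=np.array([.207,.978]);ex=np.array([.978,-.207]);b=np.array([523.8,-19.9])
bx=lambda p:[round(float(a),1) for a in((p[:2]-b)@ex,(p[:2]-b)@ey,p[2])]
f=c['frame'][:120,200].astype(int);print('saturation rows',[(v,tuple(f[v])) for v in range(0,60,3)])
d=load('t2')
for n,u,v,z in[('redhub',344.8,277.7,66),('redtip',322.3,270.4,64),('redtip corners',322.9,267.9,64),('',321,273.2,64),('greyhub',352.9,232,66),('greytip',330.7,226.3,64),('pipe end',315,272,None),('valve body',352,280,None),('pipe',365,281,None),('collar',329,278,None)]:
    print(n,bx(px2w(d,u,v,z)),bx(px2w(d,u,v)))
E
```

```text
time: 5.5
tool_pos: [540.4, 59.9, 92.9]
tcp_rot: [-3.141, -0.001, -0.21]
contact_force: [0.3, -0.9, 0.1]
grip_width: 0.6
saturation rows [(0, (np.int64(207), np.int64(213), np.int64(213))), (3, (np.int64(207), np.int64(213), np.int64(213))), (6, (np.int64(207), np.int64(214), np.int64(213))), (9, (np.int64(207), np.int64(214), np.int64(213))), (12, (np.int64(207), np.int64(214), np.int64(213))), (15, (np.int64(207), np.int64(214), np.int64(213))), (18, (np.int64(207), np.int64(214), np.int64(214))), (21, (np.int64(206), np.int64(214), np.int64(213))), (24, (np.int64(206), np.int64(214), np.int64(214))), (27, (np.int64(206), np.int64(214), np.int64(213))), (30, (np.int64(154), np.int64(191), np.int64(151))), (33, (np.int64(112), np.int64(179), np.int64(92))), (36, (np.int64(113), np.int64(179), np.int64(93))), (39, (np.int64(112), np.int64(179), np.int64(93))), (42, (np.int64(112), np.int64(179), np.int64(93))), (45, (np.int64(112), np.int64(179), np.int64(94))), (48, (np.int64(94), np.int64(154), np.int64(79))), (51, (np.int64(75), np.int64(113), np.int64(67))), (54, (np.int64(126), np.int64(133), np.int64(132))), (57, (np.int64(136), np.int64(139), np.int64(143)))]
redhub [-61.1, -111.9, 66.0] [-61.1, -111.7, 67.9]
redtip [-53.7, -51.9, 64.0] [-53.7, -51.8, 65.9]
redtip corners [-47.1, -52.3, 64.0] [-47.1, -52.3, 63.9]
 [-61.4, -49.9, 64.0] [-61.3, -51.7, 34.1]
greyhub [58.7, -111.8, 66.0] [59.2, -112.3, 61.0]
greytip [62.7, -52.7, 64.0] [62.9, -52.8, 61.6]
pipe end [-61.2, -35.8, 29.3] [-61.2, -35.8, 29.3]
valve body [-63.3, -134.4, 39.3] [-63.3, -134.4, 39.3]
pipe [-59.3, -169.3, 32.1] [-59.3, -169.3, 32.1]
collar [-69.6, -74.4, 38.1] [-69.6, -74.4, 38.1]
```

Run:
```python
import numpy as np
ey=np.array([.207,.978]);ex=np.array([.978,-.207]);b=np.array([523.8,-19.9]);p=np.array([-60.5,-111])
def W(th,o,r=45):
    h=np.array([np.sin(th),np.cos(th)]);n=np.array([-np.cos(th),np.sin(th)])
    q=p+r*h+o*n;return b+q[0]*ex+q[1]*ey
s=W(0,36);print('pre from now',s,s-[540.2,59.7])
for d in range(0,91,6):print(d,(W(np.radians(d),27)-s).round(1))
print(W(np.pi/2,24)-s,W(np.pi/2,40)-s)
```

```text
pre from now [415.761  -64.4725] [-124.439  -124.1725]
0 [ 8.8 -1.9]
6 [14.1 -0.3]
12 [19.5  0.6]
18 [25.  1.]
24 [30.5  0.8]
30 [35.9  0. ]
36 [41.2 -1.3]
42 [46.4 -3.2]
48 [51.3 -5.6]
54 [56.  -8.5]
60 [ 60.3 -11.9]
66 [ 64.3 -15.7]
72 [ 67.8 -19.9]
78 [ 70.9 -24.4]
84 [ 73.4 -29.3]
90 [ 75.5 -34.4]
[ 74.871 -37.305] [ 78.183 -21.657]
```

```bash
python3 -m pendant '[{"linear":[-2,-10,0],"twist":0},{"linear":[-2,-10,15],"twist":0},{"linear":[-2,-10,35],"twist":0},{"linear":[-2,-10,50],"twist":0},{"linear":[-35,-40,50],"twist":0},{"linear":[-65,-70,50],"twist":0},{"linear":[-95,-100,50],"twist":0},{"linear":[-124.4,-124.2,50],"twist":0},{"linear":[-124.4,-124.2,30],"twist":0},{"linear":[-124.4,-124.2,10],"twist":0},{"linear":[-124.4,-124.2,0],"twist":0},{"linear":[-124.4,-124.2,0],"twist":0}]'
python3 - <<'E'
from h import *
cap('wrist','w4')
E
```

```text
time: 7.05
tool_pos: [415.7, -64.4, 92.7]
tcp_rot: [-3.141, 0.001, -0.21]
contact_force: [0.1, -0.2, 0.2]
grip_width: 0.5
```

View pics/w4.png

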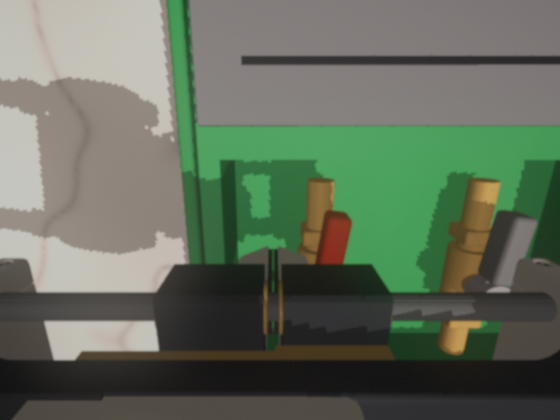

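The red sleeve shows at (335,235), right of the fingertips, and the left wall (about column 195) is clear. I'll descend beside the handle.

```bash
python3 -m pendant '[{"linear":[0,0,-14],"twist":0},{"linear":[0,0,-28],"twist":0},{"linear":[0,0,-41],"twist":0},{"linear":[0,0,-41],"twist":0}]'
```

```text
time: 7.6
tool_pos: [415.5, -64.3, 51.4]
tcp_rot: [-3.141, 0.001, -0.21]
contact_force: [-0.5, 0.6, 0.1]
grip_width: 0.3
```

```bash
python3 -m pendant '[{"linear":[8.8,-1.9,0],"twist":0},{"linear":[14.1,-0.3,0],"twist":-6},{"linear":[19.5,0.6,0],"twist":-12},{"linear":[25,1,0],"twist":-18},{"linear":[30.5,0.8,0],"twist":-24},{"linear":[35.9,0,0],"twist":-30},{"linear":[41.2,-1.3,0],"twist":-36},{"linear":[46.4,-3.2,0],"twist":-42},{"linear":[51.3,-5.6,0],"twist":-48},{"linear":[56,-8.5,0],"twist":-54},{"linear":[60.3,-11.9,0],"twist":-60},{"linear":[64.3,-15.7,0],"twist":-66},{"linear":[67.8,-19.9,0],"twist":-72},{"linear":[70.9,-24.4,0],"twist":-78},{"linear":[73.4,-29.3,0],"twist":-84},{"linear":[75.5,-34.4,0],"twist":-90},{"linear":[75.5,-34.4,0],"twist":-90}]'
python3 - <<'E'
from h import *
cap('wrist','w5')
E
```

```text
time: 9.72
tool_pos: [492.1, -99.2, 52.3]
tcp_rot: [-3.14, -0.0, -1.78]
contact_force: [-0.5, 0.1, 1.6]
grip_width: 0.8
```

View pics/w5.png

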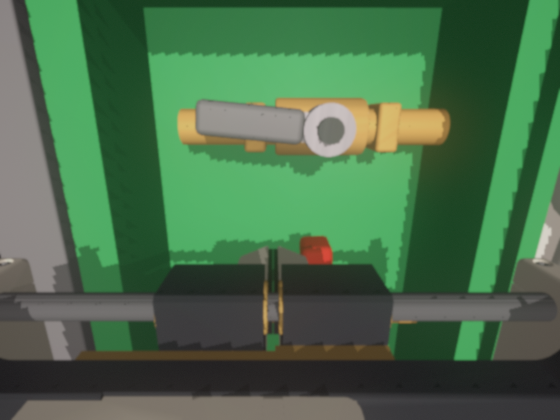

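The red handle end is at (316,250), nearly across, and the grey handle hasn't moved. There is no stop force yet, so I'll press a bit further along box -y.

```bash
python3 -m pendant '[{"linear":[-0.4,-2,0],"twist":0},{"linear":[-0.8,-4,0],"twist":0},{"linear":[-0.8,-4,0],"twist":0}]'
```

```text
time: 10.15
tool_pos: [491.5, -102.4, 52.2]
tcp_rot: [-3.139, 0.001, -1.78]
contact_force: [3.7, 6.2, 2.1]
grip_width: 0.3
```

```bash
python3 -m pendant '[{"linear":[-0.4,-2,0],"twist":0},{"linear":[-0.4,-2,0],"twist":0}]'
```

```text
time: 10.4
tool_pos: [491.4, -102.8, 52.2]
tcp_rot: [-3.139, 0.003, -1.781]
contact_force: [7.6, 13.5, 3.4]
grip_width: 0.2
```

The force rose from 6 N to 13 N with under 0.5 mm of motion, so the handle is on its hard stop. I'll back off, lift, and move clear to look.

```bash
python3 -m pendant '[{"linear":[2,8,0],"twist":0},{"linear":[4,16,0],"twist":0},{"linear":[4,16,20],"twist":0},{"linear":[4,16,50],"twist":0},{"linear":[4,16,90],"twist":0},{"linear":[4,16,130],"twist":0},{"linear":[-30,56,150],"twist":0},{"linear":[-70,106,150],"twist":0},{"linear":[-90,156,150],"twist":0},{"linear":[-100,206,150],"twist":0},{"linear":[-110,256,150],"twist":0},{"linear":[-120,306,150],"twist":0},{"linear":[-120,306,150],"twist":0}]'
python3 - <<'E'
from h import *
c=cap('top','t6')
i=cv2.imread('pics/t6.png')[165:335,190:450];cv2.imwrite('pics/t6c.png',cv2.resize(i,None,fx=3,fy=3,interpolation=cv2.INTER_CUBIC))
P=cloud(c);ey=np.array([.207,.978]);ex=np.array([.978,-.207]);b=np.array([523.8,-19.9])
B=np.stack([(P[...,:2]-b)@ex,(P[...,:2]-b)@ey,P[...,2]],-1)
m=(B[...,2]>101)&(B[...,2]<115)&(abs(B[...,0])<70)&(abs(B[...,1])<150);print('rib',m.sum(),B[m].mean(0))
E
```

```text
time: 12.02
tool_pos: [368.8, 203.6, 201.6]
tcp_rot: [3.141, -0.0, -1.775]
contact_force: [0.1, -1.9, -0.1]
grip_width: 0.3
rib 179 [ -1.12895075  99.30665495 108.67748103]
```

View pics/t6c.png

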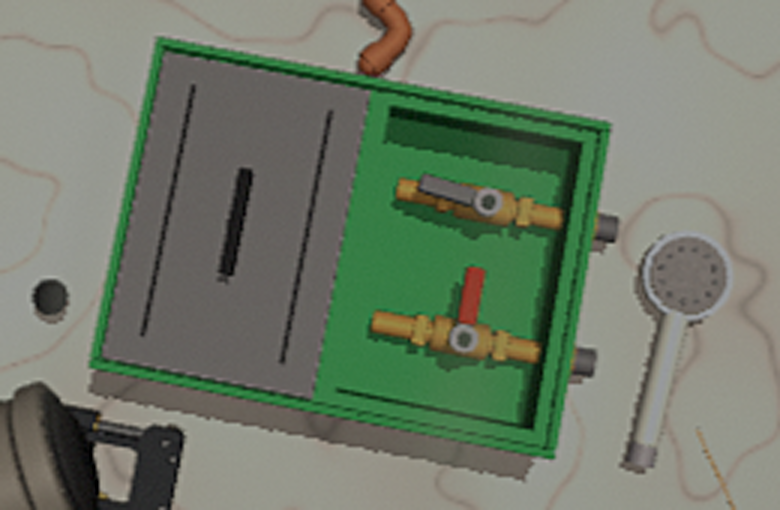

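The cover is aside (rib at box y ≈ +99 mm). The red handle runs from hub (464,338) to tip (476,268), within about 1° of square across its pipe. The grey handle and the loose items look unmoved, and the robot is clear.

```bash
python3 -c "
from plant import bot
bot.close_job()"
```

```text
the job is handed in; nothing more can be done
```

The cover is slid fully aside, the red valve is shut, and I handed the job in at about 12 s of robot time. `close_job()` gives no verdict, so this rests on my own checks.

- **Cover:** I pushed the middle of the rib with the shut fingertips, and the cover slid straight. In the last overhead view the rib sits at box y ≈ +99 mm (80 mm needed). Its top reads 108.7 mm up, so the cover is flat.
- **Red handle:** I swept it clockwise until the force rose to about 15 N with almost no further motion, which is the hard stop. In the last view it lies about 1° from square across its pipe, so roughly 1.55 rad (1.45 needed).
- **Left alone:** the grey handle, shower head, elbow and knob look where they were, judged by eye from the picture; I did not measure their shift.
- **Robot:** the arm was raised and clear of everything when I handed in.

One small disagreement: the valve hubs measured about 1–2 mm off their nominal box positions. I used the average of the two to aim the push. No check failed.

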